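# Swing the edge bar of a felt blocking board against its stop

## Robot

A 6-joint arm with a two-finger parallel gripper is mounted at the origin on the work surface. World frame = base frame: x ahead of the robot, y to its left, z up, the work surface at z = 0. Lengths are in m, angles in degrees, forces in N, time in s.
With the tool pointing down it reaches from about 0.3 to 0.775 m from the base axis. Payload 14.6 kg.
Tool frame: the origin (TCP) lies at the very end of the fingers, on their centre line; the grasp point (between the pads) lies 19 mm behind it (r.grip_depth is the distance from the TCP to the grasp point, in m); z points along the fingers, y is the line along which they close (so a half turn about z gives the same grasp; the last joint's range is limited). The gripper opens to 94 mm and grips with 3 to 60 N. Pads are 16 mm wide; open, the fingers measure 119 mm over their backs; the gripper's body (75 mm by 177 mm) begins 78 mm behind the grasp point.
Start: joints at [-81.108, 17.183, 87.147, -0, 75.671, -3.816], TCP at [0.121, -0.537, 0.205] pointing down, gripper open.
Joint ranges: [-173.82, 173.82], [-45.26, 126.66], [13.44, 144.39], [-59.66, 239.66], [0, 175.72], [-146.38, 146.38]. Speed limits (degrees/s): [127.2, 127.2, 147.25, 180, 180, 180].

## Interface

Orientations are given as [roll, pitch, yaw] about the fixed x, y, z axes, in that order (R = Rz(yaw) Ry(pitch) Rx(roll)).
In Python, from workcell import telemetry, optics, hand_in, r gives the robot as it stands. The module is installed in compiled form; this text tells all that it offers.
- The arm moves only by the shell command python3 -m pendant 'ROWS' [OPENING]. ROWS is JSON, a list of rows, each a list of 6 numbers: the shift along the tool's x, y, z each as a share of 0.2 m, from -1 to 1, then the turn, a rotation vector about the tool's x, y, z each as a share of pi/2 rad, from -1 to 1. In form: [[tx, ty, tz, rx, ry, rz], ...]. A call has 1 to 5 rows; each row shifts and turns the commanded pose from where the row before left it, along the tool's axes as they then stand; what a row does not reach is not made up. A row lasts 1/10 s, in which the tool goes at most 50 mm and 8.59 degrees, less where a joint would pass 70% of its speed; a pose out of reach is approached as far as the arm can. A call with a number of a shift or a turn outside -1 to 1 is refused whole. A call with a gripper value outside its range is refused whole. OPENING is the closure, from -1 (fully open) to 1 (shut), set as the call begins (- or left out, the last holds). The fingers move at their own pace and stop on an object; the grip force is fixed at half the most. Time passes only in rows, so rows that do not move let the fingers close. It gives the time, the measured TCP pose, the force, the opening and the grip force at its end, in the units of the state.
- telemetry.state(): the state, without advancing time (a new reading comes with each control period).
- optics.get_image(name): name is "scene" or "top" or "wrist"; returns (picture, depth): 420x560x3 uint8, red, green, blue; 420x560 float32, m along the optical axis (not along the pixel's ray), 0 where there is no reading.
- optics.camera_params(name): a dict with "fov_y" (degrees; the focal length in pixels is half the picture's height over the tangent of half this angle, whatever the lens; pixels are square), "cx", "cy" (the principal point, pixels), "world_from_camera" (4x4, takes a point from camera to world coordinates). Camera axes: x right, y up, looking along -z (the intrinsics and any distortion apply to the point x, -y, -z); pixel columns grow to the right and rows downward; lengths in m; the calibration is good to about 2 mm. A picture is of the moment at which its call begins: read the wrist's pose just before it. camera_params takes no time and is no camera call; for the wrist camera it gives the pose at the moment of the call.
- hand_in(): hands the job in; it is judged then, once.
The state is a dict: "time": time; "joint_positions": joint angles; "qd": joint speeds; "joint_torque": joint torques, N m; "position": TCP position; "eef_rot": TCP orientation; "wrist_force": force on the tool from outside, world axes, zero at the start; "wrist_torque": the same for the moment, N m; "grip_width": finger opening in m; "grip_force": force on a finger pad.
Only numpy, scipy, OpenCV 4.12 (cv2) and the standard library are available. Lean on these libraries where they do the work, as an engineer would, in place of code of your own. Each camera call takes 0.05 s, during which the arm holds its last target. There are 200 camera calls.

## Task

Set the edge bar of the blocking board: keeping the bar flat on the board, first slide its notched end fully onto the steel post while the bar still lies well askew, then swing the bar about the post until its far side presses with a light but definite push against the red nose of the sliding stop. Feel for the contact: how far the nose stands out differs each time, and the stop is only held by friction and must stay at its setting. Leave the bar touching the nose with the notch still home on the post, let go, and do not disturb the flask, sprayer, bowl and mug.

Things in the scene. Friction and masses are not known exactly. Their poses are not given: they have to be found in the camera images.
- board: Fixed plywood blocking board, 380 x 320 x 12 mm. Origin at the centre of its underside, on the table; x points away from the robot side, y to the left, z up. Bar, post and stop stand on its top face (12 mm above the origin). A yaw of 0 means squared up with the robot.
- post (a point): Foot of the post's axis, on the board's top face, at board x = 90, y = -100 mm. The post is an upright fixed steel pin, 16 mm in diameter, rising 45 mm above the board.
- stop: Aluminium block, 30 (x) x 34 x 24 mm, black knob on top (34 mm in all), sliding along board x within 25 mm of board x = 153, y = 50 mm; friction holds it up to about 8 N. Origin at the centre of its underside, on the board. A stiff brass screw in its -x face carries the red nose, an upright cylinder 20 mm in diameter, 30 mm high, its axis 25 to 41 mm from the origin: it varies and is not tracked.
- bar: Dark wood bar, 190 (x) x 40 (y) x 22 mm high, 100 to 200 g, flat on the board. Origin at the centre of its underside. Its -x end has an open U notch through its full height, 22 mm wide, 20 mm deep; a yellow band marks its +x end, which at first points left and towards the robot, 0.7 to 1.15 rad askew of board y. When set, its x runs within 0.25 rad of board y and its -y side touches the nose.
- notch (a point): Point in the bar's notch, on its underside, 83 mm from the bar's centre along its -x, 8 mm from the notch's bottom: it coincides with the post's axis when the notch is home.
- tip (a point): Middle of the bar's yellow end, on its underside, 95 mm from its centre along +x.
- sprayer: Grey-green spray bottle with a white head, 80 mm in diameter, 197 mm high, loose beside the board. Origin at the centre of its foot. Leave alone.
- flask: Steel vacuum flask with a black cap, 72 mm in diameter, 249 mm high, loose beside the board. Origin at the centre of its foot. Leave alone.
- bowl: Purple bowl, 150 mm across, 70 mm high, loose beside the board. Origin at the centre of its foot. Leave alone.
- mug: Black mug, 84 mm across, 95 mm high, loose beside the board. Origin at the centre of its foot. Leave alone.
Not all that is in view belongs to the job. Several things have the shape of the bar; the one meant has the colours described above.

How it is judged (in metres and radians):
On the way, in this order (a step that is already met when the one before it is completed fails the run):
1. the notch is home on the post (site notch within 8 mm of the post's axis) while the bar is still more than 0.4 rad askew of the board's y axis (horizontal distance between notch and post below 0.008 m and angle between the x axis of bar and the y axis of board, either way round above 0.4 rad), for 0.2 s.
2. with the notch still on the post, the bar presses on the stop with more than 1.5 N (horizontal distance between notch and post below 0.009 m and contact force between bar and stop above 1.5 N), for 0.1 s.
At the end, for the whole second after the job is handed in: The bar lies flat and still on the board, its notch round the post (site notch within 9 mm of the post's axis), its -y side touching the stop's nose, roughly along the board's y axis (within 0.3 rad), and the stop within 2.5 mm of its first setting (horizontal distance between notch and post below 0.009 m and contact force between bar and stop above 0.01 N and x of stop in the frame of bar between 0.03 and 0.1 m and angle between the x axis of bar and the y axis of board, either way round below 0.3 rad and distance of stop from where it was at the start of the episode below 0.0025 m and z of bar in the frame of board below 0.014 m and angle between bar's own z axis and vertical below 0.05 rad and linear speed of bar below 0.01 m/s).
It fails at once if the bar is lifted more than 12 mm off the board (z of bar in the frame of board above 0.024 m).
It fails at once if the stop is shoved more than 2.5 mm from its setting (distance of stop from where it was at the start of the episode above 0.0025 m).
It fails at once if a bystander is moved more than 20 mm (distance of any of sprayer, flask, bowl, mug from where it was at the start of the episode above 0.02 m).
It also fails if it takes over 70 s, if anything falls off the work surface, if the arm or the gripper's body presses on something with over 40 N, if the wrist force passes 120 N, or if a joint passes its speed limit or range.

## Working session

There is one attempt and no reset: what is moved stays moved. The work goes in short steps, Python scripts to look and compute and a shell command to move; the robot and the scene stay as the last step left them, time stands still between calls to the robot, and variables do not carry over. Pictures are saved under pics/ and viewed, at most 10 in all, crops included, and the job is handed in when it is done.

```bash
mkdir -p pics; cat > h.py <<'E'
from workcell import telemetry, optics, hand_in, r
import numpy as np, cv2
def snap(n):
    P=optics.camera_params(n); im,d=optics.get_image(n); return P,im,d
def pt(P,u,v,z):
    f=210/np.tan(np.radians(P["fov_y"])/2); T=np.array(P["world_from_camera"])
    d=T[:3,:3]@np.array([(u-P["cx"])/f,-(v-P["cy"])/f,-1]); o=T[:3,3]
    return o+d*(z-o[2])/d[2]
E
python3 - <<'E'
from h import *
for n in("top","scene"):
    P,im,d=snap(n); cv2.imwrite(f"pics/{n}0.png",im[:,:,::-1]); np.save(n+"0.npy",im); np.save(n+"d0.npy",d)
    print(n,{k:np.round(v,4) for k,v in P.items()})
print(telemetry.state(),r.grip_depth)
E
```

```text
top {'fov_y': np.float64(52.5503), 'cx': np.float64(282.1255), 'cy': np.float64(206.2374), 'world_from_camera': array([[-0.0159,  0.9988, -0.0466,  0.4146],
       [-0.9998, -0.0163, -0.0088, -0.017 ],
       [-0.0096,  0.0465,  0.9989,  1.1435],
       [ 0.    ,  0.    ,  0.    ,  1.    ]])}
scene {'fov_y': np.float64(49.748), 'cx': np.float64(278.471), 'cy': np.float64(211.4574), 'world_from_camera': array([[-0.7302, -0.5386,  0.4204,  1.0721],
       [ 0.6832, -0.5783,  0.4459,  0.6558],
       [ 0.0029,  0.6128,  0.7902,  1.1832],
       [ 0.    ,  0.    ,  0.    ,  1.    ]])}
{'time': 0.1, 'joint_positions': array([-8.11073566e+01,  1.72131453e+01,  8.71751422e+01,  8.50179029e-05,
        7.56701909e+01, -3.81612809e+00]), 'qd': array([ 0.04886389, -0.01515733, -0.03170971, -0.01422404,  0.03694045,
        0.03922854]), 'joint_torque': array([ 9.30669339e-04, -5.32648051e+01, -3.53285301e+01,  7.09341466e-02,
        2.35680677e-02, -5.92738206e-05]), 'position': array([ 0.12095824, -0.53630487,  0.20494818]), 'eef_rot': array([-1.79941657e+02, -3.97418644e-03,  1.27087484e+01]), 'wrist_force': array([ 0.36728109, -0.083036  ,  1.31827915]), 'wrist_torque': array([ 0.02099925, -0.03011259,  0.0074757 ]), 'grip_force': 0.0, 'grip_width': 0.09419232052784814} 0.0188
```

View pics/top0.png

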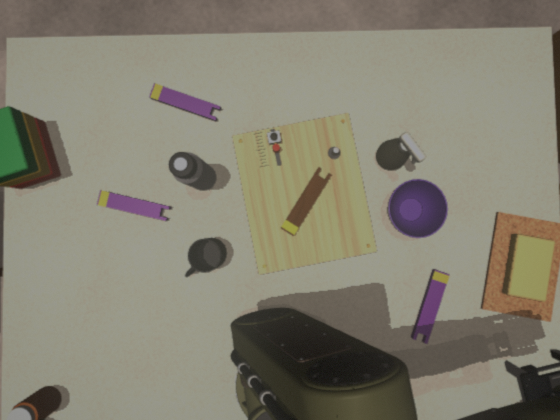

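View pics/scene0.png

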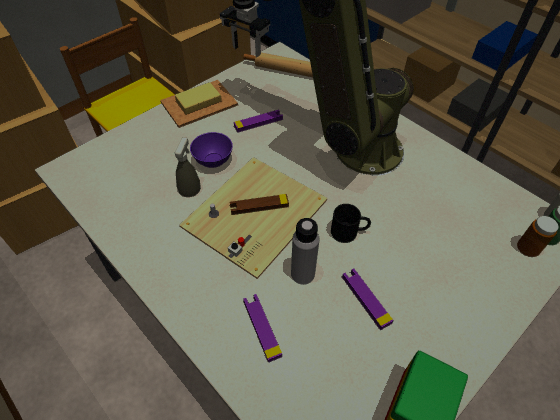

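Candidates with the bar's shape, in the top view: purple bars at (187,102), (135,205) and (430,305), and the dark-wood bar with the yellow end at (306,202) on the board. I choose the dark-wood one. The post is at (335,153), the stop at (274,137) and the red nose at (277,148).

```bash
python3 - <<'E'
from h import *
im=np.load("top0.npy"); d=np.load("topd0.npy")
cv2.imwrite("pics/crop.png",cv2.resize(im[100:285,220:460,::-1],None,fx=3.2,fy=3.2,interpolation=cv2.INTER_CUBIC))
P=optics.camera_params("top")
hsv=cv2.cvtColor(im,cv2.COLOR_RGB2HSV)
def reg(m):
    k=np.zeros(m.shape,np.uint8);k[100:285,225:385]=m[100:285,225:385]
    n,l,s,c=cv2.connectedComponentsWithStats(k);i=1+np.argmax(s[1:,4]);return (l==i).astype(np.uint8),s[i,4],c[i]
H,S,V=[hsv[...,i].astype(int) for i in range(3)]
print("mid bar hsv",hsv[195,310],hsv[227,291],hsv[180,300],hsv[148,277])
for nm,m,z in(("dark",(V<110)&(S>90)&(H<20),.034),("yellow",(S>170)&(V>120)&(H>18)&(H<35),.034),("red",((H<6)|(H>172))&(S>150)&(V>90),.042)):
    k,a,c=reg(m); cn=max(cv2.findContours(k,0,2)[0],key=cv2.contourArea)
    box=cv2.boxPoints(cv2.minAreaRect(cn))
    print(nm,a,c,np.round(pt(P,*c,z),4)); print(np.round([pt(P,*b,z)[:2] for b in box],4).tolist(),box.tolist())
k,a,c=reg((V>95)&(S<150)&(S>50)&~((V<110)&(S>90)&(H<20)));
for u,v in((240,250),(350,125),(306,200)): print(d[v,u], 1.1435-d[v,u])
E
```

```text
mid bar hsv [ 14 117  96] [ 30 142 154] [ 29  75 154] [  4 152 149]
dark 853 [307.55099648 198.25791325] [ 0.4861 -0.0739  0.034 ]
[[0.4338, -0.0168], [0.5685, -0.1036], [0.5468, -0.1369], [0.4124, -0.05]] [[286.0015563964844, 218.64962768554688], [318.2839660644531, 166.71707153320312], [331.1696472167969, 174.72708129882812], [298.8872375488281, 226.65963745117188]]Traceback (most recent call last):
  File "<stdin>", line 12, in <module>
  File "<stdin>", line 8, in reg
    return _wrapfunc(a, 'argmax', axis=axis, out=out, **kwds)
    return bound(*args, **kwds)
ValueError: attempt to get argmax of an empty sequence
```

View pics/crop.png

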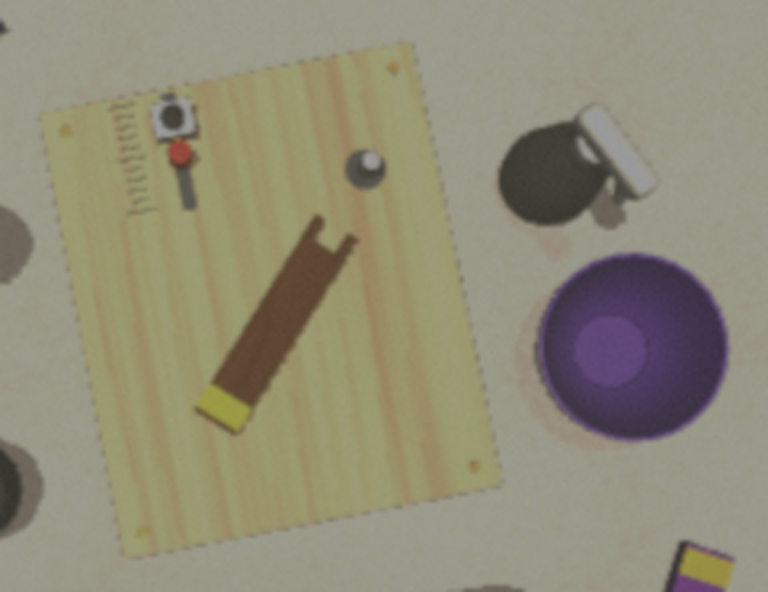

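The crop confirms the choice: a dark wood bar with its notch at crop (335,230) and its yellow end at (222,407). The post foot is near (366,170) and the nose at (180,153).

```bash
python3 - <<'E'
from h import *
P=optics.camera_params("top")
c=lambda u,v,z: pt(P,220+(u+.5)/3.2-.5,100+(v+.5)/3.2-.5,z)[:2]
q=[c(40,115,.012),c(412,42,.012),c(502,487,.012),c(122,558,.012)]
FL,FR,NR,NL=q; print(np.round(q,4).tolist(),[round(float(np.linalg.norm(q[i]-q[i-1])),4) for i in range(4)])
ctr=np.mean(q,0); ex=(FL+FR-NL-NR); ex/=np.linalg.norm(ex); ey=np.array([-ex[1],ex[0]])
ey2=(FL+NL-FR-NR); print("board",ctr,"yaw",np.degrees(np.arctan2(ex[1],ex[0])),np.degrees(np.arctan2(-ey2[0],ey2[1])))
post=ctr+ex*.09-ey*.1; print("post by board",post,"post top seen",c(372,160,.057))
print("stop nominal",ctr+ex*.153+ey*.05,"seen",c(173,117,.012+.034),"nose seen",c(180,153,.042))
A=c(197,408,.034);B=c(239,433,.034);C=c(352,238,.034);D=c(320,217,.034)
t=(A+B)/2;n=(C+D)/2;a=(t-n);print("bar len",np.linalg.norm(a),"width",np.linalg.norm(A-B),np.linalg.norm(C-D))
yaw=np.arctan2(a[1],a[0]);m=(t+n)/2;u=a/np.linalg.norm(a);print("bar ctr",m,"yaw",np.degrees(yaw),"notch",m-.083*u,"askew",np.degrees(np.arccos(u@ey)))
for nm,X in(("bar",m),("tip",t),("notch",m-.083*u),("nose",c(180,153,.042))): print(nm,"in board",(X-ctr)@ex,(X-ctr)@ey)
E
```

```text
[[0.6596, 0.1242], [0.7158, -0.189], [0.3426, -0.2547], [0.2889, 0.0602]] [0.3761, 0.3183, 0.3789, 0.3195]
board [ 0.50172363 -0.06481998] yaw 9.888525104601683 9.92081487658562
post by board [ 0.60755974 -0.14787849] post top seen [ 0.60857742 -0.14791298]
stop nominal [0.64386403 0.01071218] seen [0.64861972 0.01168879] nose seen [0.6197565  0.00652695]
bar len 0.18498032354144264 width 0.039741155688320984 0.031304275863127104
bar ctr [ 0.47949145 -0.07046423] yaw 147.58446319101367 notch [ 0.5495586  -0.11495686] askew 47.695938086411985
bar in board -0.022871189928274034 -0.0017424315555091508
tip in board -0.09127537645477218 0.0605094542795581
notch in board 0.03851423067217549 -0.05760682216084831
nose in board 0.12853187935804325 0.050016979642767724
```

```bash
cat > go.py <<'E'
# how far: python3 go.py x y z yaw -> remaining shift in tool axes (shares of 0.2) and rz (share of 90deg)
from h import *; import sys
from scipy.spatial.transform import Rotation as R
x,y,z,w=map(float,sys.argv[1:5]); s=telemetry.state()
M=R.from_euler("xyz",s["eef_rot"],degrees=True)
d=M.inv().apply(np.array([x,y,z])-s["position"])/.2
T=R.from_euler("xyz",[180,0,w],degrees=True); rv=(M.inv()*T).as_rotvec(degrees=True)/90
print("t",round(s["time"],2),"pos",np.round(s["position"],4),"rot",np.round(s["eef_rot"],2),"F",np.round(s["wrist_force"],2),"M",np.round(s["wrist_torque"],3),"g",round(s["grip_width"],4)); print("need",np.round(d,4),np.round(rv,4))
E
python3 -m pendant '[[0.189,-0.156,0,0,0,0],[0.189,-0.156,0,0,0,0],[0.189,-0.156,0,0,0,0],[0.189,-0.156,0,0,0,0],[0.189,-0.156,0,0,0,0]]' -1
python3 -m pendant '[[0.189,-0.156,0,0,0,0],[0.189,-0.156,0,0,0,0],[0.189,-0.156,0,0,0,0],[0.189,-0.156,0,0,0,0],[0.189,-0.156,0,0,0,0]]'
python3 -m pendant '[[0.189,-0.156,0,0,0,0],[0.189,-0.156,0,0,0,0],[0,0,0,0,0,-0.095],[0,0,0,0,0,-0.095],[0,0,0,0,0,-0.095]]'
python3 -m pendant '[[0,0,0,0,0,-0.095],[0,0,0,0,0,-0.095],[0,0,0,0,0,-0.095],[0,0,0,0,0,-0.095],[0,0,0,0,0,-0.095]]'
python3 -m pendant '[[0,0,0,0,0,-0.095],[0,0,0,0,0,-0.095],[0,0,0,0,0,-0.095],[0,0,0,0,0,-0.095],[0,0,0,0,0,-0.095]]'
python3 go.py 0.4795 -0.0705 0.1 147.4
```

```text
time: 0.6
position: [0.2717, -0.341, 0.2053]
eef_rot: [-180.0, 0.0, 12.7]
wrist_force: [0.8, -0.6, 0.2]
grip_width: 0.0942
grip_force: 0.0
time: 1.1
position: [0.4219, -0.1471, 0.2055]
eef_rot: [180.0, -0.0, 12.7]
wrist_force: [1.1, -0.6, 0.1]
grip_width: 0.0938
grip_force: 0.0
time: 1.6
position: [0.4811, -0.071, 0.205]
eef_rot: [-180.0, 0.0, 38.8]
wrist_force: [-0.3, -0.9, 0.3]
grip_width: 0.094
grip_force: 0.0
time: 2.1
position: [0.4809, -0.0715, 0.2052]
eef_rot: [-180.0, -0.0, 81.5]
wrist_force: [-0.1, 0.2, -0.1]
grip_width: 0.0941
grip_force: 0.0
time: 2.6
position: [0.481, -0.0715, 0.2052]
eef_rot: [-180.0, -0.0, 124.2]
wrist_force: [-0.3, -0.6, 0.1]
grip_width: 0.0942
grip_force: 0.0
t 2.6 pos [ 0.481  -0.0715  0.2052] rot [-1.7998e+02 -3.0000e-02  1.2421e+02] F [-0.28 -0.57  0.14] M [-0.051 -0.119  0.036] g 0.0942
need [ 0.0078 -0.0031  0.5259] [-2.000e-04 -3.000e-04 -2.576e-01]
```

```bash
python3 -m pendant '[[0.008,-0.003,0.15,0,0,-0.09],[0,0,0.15,0,0,-0.09],[0,0,0.1,0,0,-0.078],[0,0,0,0,0,0],[0,0,0,0,0,0]]' >/dev/null
python3 go.py 0.4795 -0.0705 0.016 147.4
python3 - <<'E'
from h import *
P,im,d=snap("wrist"); cv2.imwrite("pics/w1.png",im[:,:,::-1]); np.save("w1.npy",im)
np.set_printoptions(suppress=True); print(P)
E
```

```text
t 3.1 pos [ 0.4799 -0.0705  0.126 ] rot [-1.8000e+02 -1.0000e-02  1.4686e+02] F [-0.22  0.08  1.04] M [-0.045 -0.213 -0.018] g 0.0941
need [ 0.0016 -0.0008  0.5498] [-0.     -0.0001 -0.006 ]
{'fov_y': 60.067612030162586, 'cx': 284.73792165821527, 'cy': 208.63387921686805, 'world_from_camera': array([[ 0.5464514 , -0.80596123, -0.2276343 ,  0.41460037],
       [ 0.83749082,  0.52587768,  0.14853213, -0.02748236],
       [-0.00000335, -0.27180723,  0.96235172,  0.30335873],
       [ 0.        ,  0.        ,  0.        ,  1.        ]])}
```

View pics/w1.png

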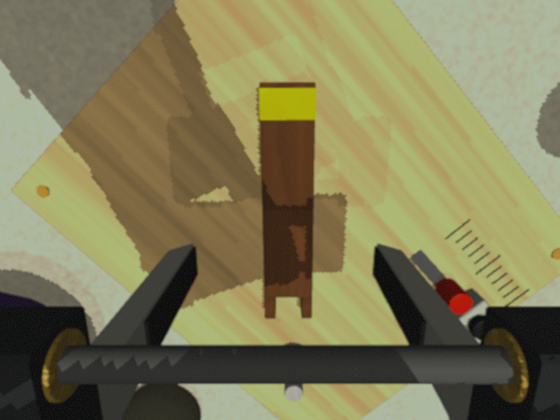

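The wrist view shows the bar between the open fingers: yellow end at (287,87), prongs ending at (270,317) and (306,317), post top at (293,393), and red nose at (461,303).

```bash
python3 - <<'E'
from h import *
P=optics.camera_params("wrist")
t=pt(P,287.5,86.5,.034)[:2];n=pt(P,288,317.5,.034)[:2];a=t-n
print("tip",t,"end",n,"len",np.linalg.norm(a),"yaw",np.degrees(np.arctan2(a[1],a[0])),"ctr",(t+n)/2)
print("yaw edges",[np.degrees(np.arctan2(*(pt(P,*p,.034)-pt(P,*q,.034))[1::-1])) for p,q in(((260,120),(265,317)),((315,120),(311,317)))])
print("nose",pt(P,461,303,.042),"post top",pt(P,293.5,393,.057))
E
python3 -m pendant '[[0.0016,-0.001,0.15,0,0,-0.006],[0,0,0.15,0,0,0],[0,0,0.15,0,0,0],[0,0,0.08,0,0,0],[0,0,0,0,0,0]]'
python3 go.py 0.4795 -0.0705 0.016 147.4
```

```text
tip [ 0.40499423 -0.01872536] end [ 0.56037925 -0.11909648] len 0.18498342259897338 yaw 147.13951747888703 ctr [ 0.48268674 -0.06891092]
yaw edges [np.float64(147.32053500887673), np.float64(146.99627325300406)]
nose [0.62136649 0.00808616 0.042     ] post top [ 0.60981839 -0.14600518  0.057     ]
time: 3.65
position: [0.479, -0.0704, 0.0188]
eef_rot: [-180.0, -0.1, 147.5]
wrist_force: [0.1, -0.0, 1.1]
grip_width: 0.0937
grip_force: 0.0
t 3.65 pos [ 0.479  -0.0704  0.0188] rot [-1.7997e+02 -1.0000e-01  1.4748e+02] F [ 0.06 -0.05  1.12] M [ 0.003 -0.114 -0.011] g 0.0937
need [-0.0024  0.0011  0.0139] [-0.0004 -0.0011  0.0009]
```

```bash
python3 -m pendant '[[0,0,0.014,0,0,0],[0,0,0,0,0,0]]' >/dev/null
python3 -m pendant '[[0,0,0,0,0,0],[0,0,0,0,0,0],[0,0,0,0,0,0],[0,0,0,0,0,0],[0,0,0,0,0,0]]' 1
python3 -m pendant '[[0,0,0,0,0,0],[0,0,0,0,0,0],[0,0,0,0,0,0],[0,0,0,0,0,0],[0,0,0,0,0,0]]'
python3 go.py 0.4795 -0.0705 0.016 147.4
```

```text
time: 4.35
position: [0.4794, -0.0705, 0.0167]
eef_rot: [180.0, 0.0, 147.6]
wrist_force: [-0.0, -0.2, -0.4]
grip_width: 0.0573
grip_force: 0.0
time: 4.85
position: [0.4793, -0.0705, 0.0166]
eef_rot: [180.0, -0.0, 147.6]
wrist_force: [0.2, 0.9, -0.7]
grip_width: 0.0397
grip_force: 30.0
t 4.85 pos [ 0.4793 -0.0705  0.0166] rot [180.    -0.   147.61] F [ 0.15  0.87 -0.65] M [ 0.104 -0.226  0.014] g 0.0397
need [-0.0007  0.0003  0.0031] [ 0.     -0.      0.0024]
```

```bash
python3 -m pendant '[[-0.04,0.009,0,0,0,0],[-0.06,0.009,0,0,0,0],[-0.06,0,0,0,0,0],[-0.04,0,0,0,0,0],[0,0,0,0,0,0]]'
python3 - <<'E'
from h import *
for n in("wrist","top"):
    P,im,d=snap(n); np.save(n+"2.npy",im)
    if n=="top": im=cv2.resize(im[110:270,230:390],None,fx=3.6,fy=3.6,interpolation=cv2.INTER_CUBIC)
    cv2.imwrite(f"pics/{n}2.png",im[:,:,::-1])
E
python3 go.py 0.5378 -0.1034 0.0166 147.6
```

```text
time: 5.35
position: [0.5158, -0.0894, 0.0166]
eef_rot: [180.0, 0.0, 147.6]
wrist_force: [2.1, -1.0, 1.1]
grip_width: 0.0399
grip_force: 30.0
t 5.45 pos [ 0.5151 -0.089   0.0167] rot [1.8000e+02 3.0000e-02 1.4761e+02] F [ 0.49 -0.27 -0.36] M [-0.197 -0.316 -0.027] g 0.0397
need [-0.1344 -0.0002  0.0004] [0.     0.0003 0.0001]
```

View pics/wrist2.png

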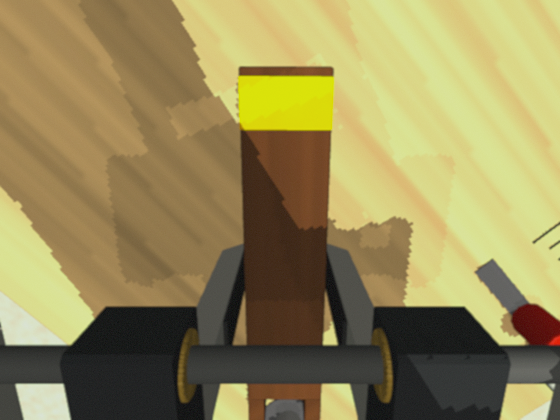

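The bar is gripped and moving straight. The post, at (285,410), sits centred between the prongs (264–305), and the yellow end is at (286,76).

```bash
python3 - <<'E'
from h import *
P=optics.camera_params("wrist"); s=telemetry.state(); t=pt(P,286,76,.034); print("TCP-tip dist",np.linalg.norm((t-s["position"])[:2]))
E
python3 -m pendant '[[-0.04,0,0,0,0,0],[-0.035,0,0,0,0,0],[-0.01,0,0,0,0,0],[-0.01,0,0,0,0,0],[0,0,0,0,0,0]]'
python3 -m pendant '[[-0.01,0,0,0,0,0],[-0.01,0,0,0,0,0],[0,0,0,0,0,0]]'
python3 go.py 0.5378 -0.1034 0.0166 147.6
```

```text
TCP-tip dist 0.09021909087053913
time: 5.95
position: [0.5313, -0.0992, 0.0166]
eef_rot: [180.0, 0.0, 147.6]
wrist_force: [0.5, -0.7, 0.1]
grip_width: 0.0395
grip_force: 30.0
time: 6.25
position: [0.5347, -0.1014, 0.0167]
eef_rot: [180.0, 0.0, 147.6]
wrist_force: [0.5, 0.2, 0.8]
grip_width: 0.0394
grip_force: 30.0
t 6.25 pos [ 0.5347 -0.1014  0.0167] rot [1.8000e+02 3.0000e-02 1.4762e+02] F [0.49 0.16 0.82] M [-0.056 -0.249  0.02 ] g 0.0394
need [-0.0184 -0.0004  0.0003] [0.     0.0003 0.0002]
```

```bash
for i in 1; do :; done
python3 -m pendant '[[-0.007,0,0,0,0,0],[0,0,0,0,0,0]]' | grep -E "pos|force"
python3 -m pendant '[[-0.007,0,0,0,0,0],[0,0,0,0,0,0]]' | grep -E "pos|force"
python3 -m pendant '[[-0.007,0,0,0,0,0],[0,0,0,0,0,0]]' | grep -E "pos|force"
```

```text
position: [0.5357, -0.102, 0.0166]
wrist_force: [-0.4, 0.2, 0.5]
grip_force: 30.0
position: [0.537, -0.1028, 0.0167]
wrist_force: [0.2, 1.1, 1.8]
grip_force: 30.0
position: [0.5382, -0.1035, 0.0167]
wrist_force: [-0.0, -0.0, 1.0]
grip_force: 30.0
```

```bash
python3 -m pendant '[[-0.006,0,0,0,0,0],[0,0,0,0,0,0]]' | grep -E "pos|t_force"
python3 -m pendant '[[-0.006,0,0,0,0,0],[0,0,0,0,0,0]]' | grep -E "pos|t_force"
python3 -m pendant '[[-0.006,0,0,0,0,0],[0,0,0,0,0,0]]' | grep -E "pos|t_force"
```

```text
position: [0.5389, -0.104, 0.0166]
wrist_force: [-3.1, 2.1, 4.6]
position: [0.539, -0.1041, 0.0166]
wrist_force: [-11.0, 6.4, 11.4]
position: [0.5392, -0.1042, 0.0166]
wrist_force: [-17.8, 10.4, 16.0]
```

Force builds sharply, so the notch is home. I'll ease back a little and swing.

```bash
python3 -m pendant '[[0.011,0,0,0,0,0],[0,0,0,0,0,0],[0,0,0,0,0,0]]' | grep -E "time|pos|t_force"
python3 -m pendant '[[-0.0016,0.036,0,0,0,0.0556],[-0.0016,0.036,0,0,0,0.0556],[-0.0016,0.036,0,0,0,0.0556],[-0.0016,0.036,0,0,0,0.0556],[0,0,0,0,0,0]]'
python3 - <<'E'
from h import *
s=telemetry.state();p=s["position"][:2]-[.6082,-.1477];print("R",np.linalg.norm(p),"ang",np.degrees(np.arctan2(p[1],p[0])),"rot",s["eef_rot"],s["wrist_force"])
E
```

```text
time: 7.75
position: [0.5391, -0.1041, 0.0166]
wrist_force: [-5.2, 3.3, 4.2]
time: 8.25
position: [0.5583, -0.0823, 0.0166]
eef_rot: [-180.0, -0.1, 127.4]
wrist_force: [-8.1, 5.6, 8.7]
grip_width: 0.0396
grip_force: 30.1
R 0.08225787580561449 ang 127.31836533756528 rot [-1.79959649e+02 -9.92761993e-02  1.27407154e+02] [-8.0950857  5.6237258  8.6908036]
```

```bash
python3 -m pendant '[[0.003,0.036,0,0,0,0.0556],[-0.0016,0.036,0,0,0,0.0556],[-0.0016,0.036,0,0,0,0.0556],[-0.0016,0.036,0,0,0,0.0556],[0,0,0,0,0,0]]'
python3 - <<'E'
from h import *
s=telemetry.state();p=s["position"][:2]-[.6082,-.1477];print("R",np.linalg.norm(p),"ang",np.degrees(np.arctan2(p[1],p[0])),"rot",s["eef_rot"],s["wrist_force"],s["wrist_torque"])
P,im,d=snap("top"); im=cv2.resize(im[100:270,230:390],None,fx=3.5,fy=3.5,interpolation=cv2.INTER_CUBIC); cv2.imwrite("pics/top3.png",im[:,:,::-1])
E
```

```text
time: 8.75
position: [0.584, -0.0684, 0.0166]
eef_rot: [180.0, -0.0, 107.4]
wrist_force: [-3.3, 4.8, 5.4]
grip_width: 0.04
grip_force: 30.0
R 0.0829164195934934 ang 106.97785917426394 rot [ 1.79980537e+02 -4.08656623e-02  1.07397810e+02] [-3.32459681  4.799456    5.40128351] [ 0.94363344  0.54269821 -0.29709019]
```

View pics/top3.png

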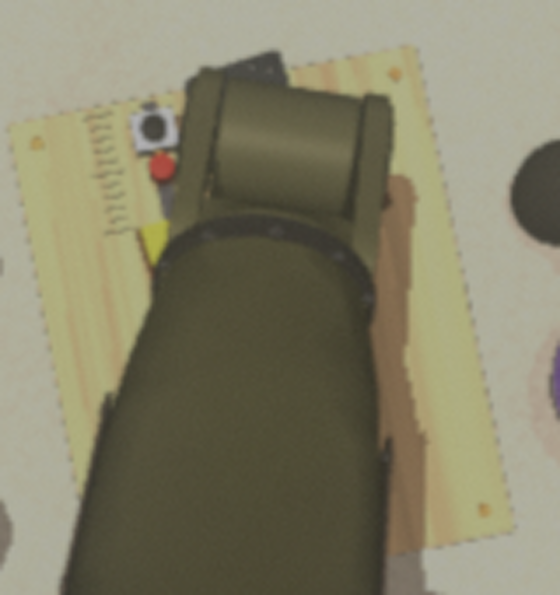

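The bar's yellow end is at (153,240), about 30 mm short of the nose at (162,167). I'll approach slowly from here.

```bash
cat > st.py <<'E'
from h import *
s=telemetry.state();p=s["position"][:2]-[.6082,-.1477];y=np.radians(s["eef_rot"][2]);F=s["wrist_force"];c,n=np.cos(y),np.sin(y)
print("t %.2f R %.4f ang %.2f yaw %.2f | F radial %.2f tang %.2f z %.2f Mz %.3f"%(s["time"],np.hypot(*p),np.degrees(np.arctan2(p[1],p[0])),np.degrees(y),F[0]*c+F[1]*n,F[0]*n-F[1]*c,F[2],s["wrist_torque"][2]))
E
python3 -m pendant '[[0.001,0.0217,0,0,0,0.0333],[-0.0006,0.0217,0,0,0,0.0333],[0,0,0,0,0,0]]' >/dev/null; python3 st.py
python3 -m pendant '[[0,0.0073,0,0,0,0.0111],[0,0.0073,0,0,0,0.0111],[0,0,0,0,0,0]]' >/dev/null; python3 st.py
python3 -m pendant '[[0,0,0,0,0,0],[0,0,0,0,0,0]]' >/dev/null; python3 st.py
```

```text
t 9.10 R 0.0831 ang 101.16 yaw 101.50 | F radial 5.51 tang -0.86 z 5.11 Mz -0.275
t 9.40 R 0.0831 ang 99.46 yaw 99.62 | F radial 5.88 tang -2.84 z 4.39 Mz -0.192
t 9.60 R 0.0832 ang 99.47 yaw 99.65 | F radial 4.62 tang -2.45 z 4.90 Mz -0.190
```

```bash
python3 -m pendant '[[0.003,0.0018,0,0,0,0.0028],[0,0,0,0,0,0]]' >/dev/null; python3 st.py
python3 -m pendant '[[0,0.0018,0,0,0,0.0028],[0,0,0,0,0,0]]' >/dev/null; python3 st.py
python3 -m pendant '[[0,0.0018,0,0,0,0.0028],[0,0,0,0,0,0]]' >/dev/null; python3 st.py
python3 -m pendant '[[0,0.0018,0,0,0,0.0028],[0,0,0,0,0,0]]' >/dev/null; python3 st.py
```

```text
t 9.80 R 0.0832 ang 99.16 yaw 99.37 | F radial 0.42 tang -2.30 z 2.62 Mz 0.064
t 10.00 R 0.0833 ang 98.89 yaw 99.09 | F radial 0.23 tang -2.76 z 1.91 Mz 0.038
t 10.20 R 0.0833 ang 98.65 yaw 98.83 | F radial -0.71 tang -0.15 z 1.37 Mz 0.014
t 10.40 R 0.0834 ang 98.39 yaw 98.58 | F radial -1.09 tang -0.76 z 1.18 Mz 0.050
```

```bash
python3 -m pendant '[[0,0.0018,0,0,0,0.0028],[0,0,0,0,0,0]]' >/dev/null; python3 st.py
python3 -m pendant '[[0,0.0018,0,0,0,0.0028],[0,0,0,0,0,0]]' >/dev/null; python3 st.py
python3 -m pendant '[[0,0.0018,0,0,0,0.0028],[0,0,0,0,0,0]]' >/dev/null; python3 st.py
python3 -m pendant '[[0,0.0018,0,0,0,0.0028],[0,0,0,0,0,0]]' >/dev/null; python3 st.py
```

```text
t 10.60 R 0.0834 ang 98.17 yaw 98.32 | F radial -0.42 tang -1.14 z 0.04 Mz 0.031
t 10.80 R 0.0835 ang 97.92 yaw 98.07 | F radial -0.22 tang -0.62 z 0.98 Mz 0.037
t 11.00 R 0.0835 ang 97.67 yaw 97.82 | F radial -0.11 tang -0.46 z 1.59 Mz 0.008
t 11.20 R 0.0835 ang 97.43 yaw 97.57 | F radial -0.19 tang -0.64 z 0.89 Mz -0.012
```

```bash
python3 -m pendant '[[0,0.0018,0,0,0,0.0028],[0,0,0,0,0,0]]' >/dev/null; python3 st.py
python3 -m pendant '[[0,0.0018,0,0,0,0.0028],[0,0,0,0,0,0]]' >/dev/null; python3 st.py
python3 -m pendant '[[0,0.0018,0,0,0,0.0028],[0,0,0,0,0,0]]' >/dev/null; python3 st.py
```

```text
t 11.40 R 0.0835 ang 97.20 yaw 97.31 | F radial 0.31 tang -0.23 z 1.27 Mz 0.052
t 11.60 R 0.0835 ang 96.93 yaw 97.06 | F radial 0.37 tang -0.18 z 1.72 Mz -0.008
t 11.80 R 0.0835 ang 96.68 yaw 96.81 | F radial -0.57 tang -0.73 z 0.36 Mz 0.017
```

```bash
python3 -m pendant '[[0,0.0018,0,0,0,0.0028],[0,0,0,0,0,0]]' >/dev/null; python3 st.py
python3 -m pendant '[[0,0.0018,0,0,0,0.0028],[0,0,0,0,0,0]]' >/dev/null; python3 st.py
```

```text
t 12.00 R 0.0834 ang 96.43 yaw 96.56 | F radial 0.71 tang -1.22 z 0.12 Mz -0.021
t 12.20 R 0.0835 ang 96.20 yaw 96.30 | F radial 0.12 tang -1.10 z 0.21 Mz -0.019
```

```bash
python3 - <<'E'
from h import *
P,im,d=snap("wrist"); cv2.imwrite("pics/w4.png",im[:,:,::-1]); 
E
```

```text
(no output)
```

View pics/w4.png

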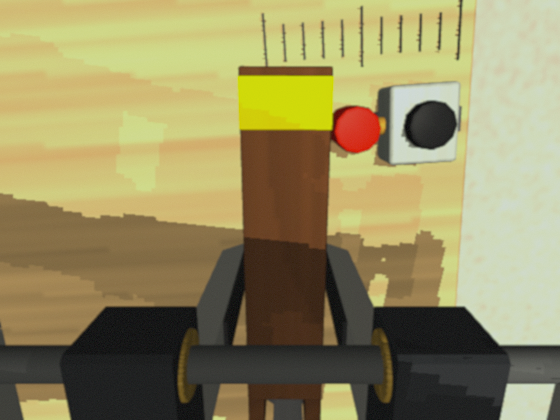

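The bar's edge at (330,128) is about a pixel or two (about 1 mm) from the nose at (333–381,128).

```bash
python3 -m pendant '[[0,0.0013,0,0,0,0.002],[0,0,0,0,0,0],[0,0,0,0,0,0]]' >/dev/null; python3 st.py
python3 -m pendant '[[0,0.0013,0,0,0,0.002],[0,0,0,0,0,0],[0,0,0,0,0,0]]' >/dev/null; python3 st.py
```

```text
t 12.55 R 0.0835 ang 96.11 yaw 96.14 | F radial 0.05 tang -2.28 z 2.33 Mz 0.127
t 12.85 R 0.0835 ang 96.09 yaw 95.97 | F radial -0.79 tang -6.60 z 3.53 Mz 0.289
```

Contact felt: about 5–6 N at the hand and a 0.27 N·m moment, so roughly 4 N on the nose. I'll hold briefly, then let go.

```bash
python3 -m pendant '[[0,0,0,0,0,0],[0,0,0,0,0,0],[0,0,0,0,0,0]]' >/dev/null; python3 st.py
python3 -m pendant '[[0,0,0,0,0,0],[0,0,0,0,0,0],[0,0,0,0,0,0],[0,0,0,0,0,0]]' -0.2; python3 st.py
python3 - <<'E'
from h import *
P,im,d=snap("wrist"); cv2.imwrite("pics/w5.png",cv2.resize(im[40:200,200:480,::-1],None,fx=2.8,fy=2.8,interpolation=cv2.INTER_CUBIC)); np.save("w5.npy",im)
print(pt(P,357,129,.042),pt(P,431,125,.046))
E
```

```text
t 13.15 R 0.0835 ang 96.07 yaw 95.97 | F radial 0.47 tang -5.41 z 3.20 Mz 0.407
time: 13.55
position: [0.5998, -0.0647, 0.0166]
eef_rot: [180.0, -0.0, 96.0]
wrist_force: [-0.4, 0.8, 0.6]
grip_width: 0.0568
grip_force: 0.0
t 13.55 R 0.0835 ang 95.79 yaw 95.95 | F radial 0.89 tang -0.36 z 0.61 Mz 0.005
[0.62289919 0.00791652 0.042     ] [0.65112902 0.01266826 0.046     ]
```

View pics/w5.png

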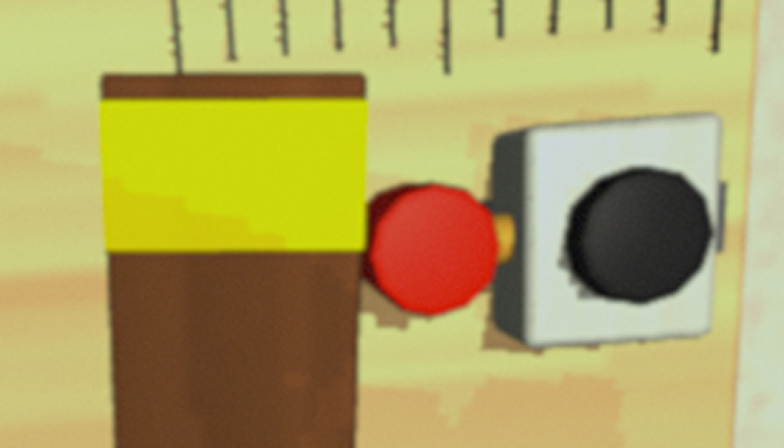

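The bar's edge at crop (365,230) meets the nose at (368–497,248), and the stop is unchanged. For a clean residual contact I'll give one gentle nudge with the open +y finger, then withdraw.

```bash
python3 -m pendant '[[0.07,0,0,0,0,0],[0.07,0,0,0,0,0],[0,0.02,0,0,0,0],[0,0.012,0,0,0,0],[0,0,0,0,0,0]]' >/dev/null; python3 st.py
python3 -m pendant '[[0,0.003,0,0,0,0],[0,0,0,0,0,0]]' >/dev/null; python3 st.py
python3 -m pendant '[[0,0.003,0,0,0,0],[0,0,0,0,0,0]]' >/dev/null; python3 st.py
python3 -m pendant '[[0,0.003,0,0,0,0],[0,0,0,0,0,0]]' >/dev/null; python3 st.py
```

```text
t 14.10 R 0.1116 ang 92.40 yaw 95.97 | F radial 0.78 tang -0.85 z -0.09 Mz -0.065
t 14.30 R 0.1114 ang 92.29 yaw 95.94 | F radial -0.52 tang -0.00 z 0.70 Mz 0.037
t 14.50 R 0.1116 ang 91.98 yaw 95.95 | F radial 0.17 tang -0.12 z -0.28 Mz 0.010
t 14.70 R 0.1116 ang 91.85 yaw 95.95 | F radial -0.70 tang -3.61 z 2.00 Mz 0.045
```

```bash
python3 -m pendant '[[0,0,0,0,0,0],[0,0,0,0,0,0]]' >/dev/null; python3 st.py
python3 -m pendant '[[0,-0.005,0,0,0,0],[0,-0.03,0,0,0,0],[0,0,-0.1,0,0,0],[0,0,-0.2,0,0,0],[0,0,-0.2,0,0,0]]'
python3 - <<'E'
from h import *
P,im,d=snap("wrist"); cv2.imwrite("pics/w6.png",im[:,:,::-1])
E
```

```text
t 14.90 R 0.1117 ang 91.82 yaw 95.96 | F radial -1.65 tang -5.26 z 1.64 Mz 0.040
time: 15.4
position: [0.5974, -0.0366, 0.1175]
eef_rot: [-180.0, -0.0, 96.0]
wrist_force: [0.2, 0.0, -1.0]
grip_width: 0.0563
grip_force: 0.0
```

View pics/w6.png

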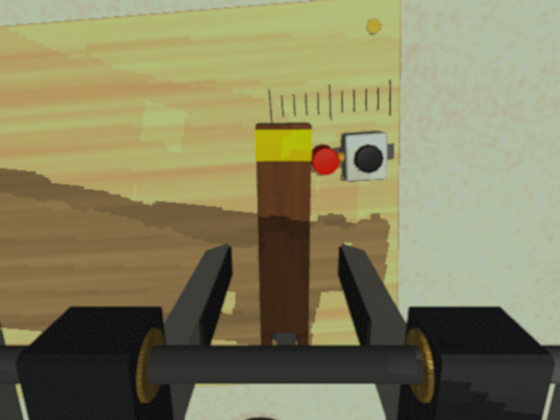

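The bar's edge at (311,158) touches the nose at (325,159), the notch is round the post at (285,340), and the stop's knob is at (368,158), with no visible shift. I'm handing in.

```bash
python3 -c "
from workcell import hand_in
print(hand_in())"
```

```text
the job is handed in; nothing more can be done
None
```

I handed the job in at about 15.5 s with no verdict returned: the notch is home on the post, the bar was pressed on the nose at roughly 4 N (estimated from wrist readings) and released, and in the last picture it still appears to touch the nose with the stop in place; the contact force after release and the bystanders were not checked.

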